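Lock the reagent chest: hold the safety catch, shoot the bolt

TASK

Lock the grey reagent chest on the lab bench. With one fingertip press the long spring safety catch on its lid down and keep it down while your other fingertip pushes the bolt's upright plate until the bolt is fully home in its keeper; then let go so that the catch springs all the way back up, and move clear. Only press and push: leave the stopper, jar, mortar and wash bottle standing where they are.

Things in the scene. Friction and masses are not known exactly. Their poses are not given: they have to be found in the camera images.
- chest: Grey steel chest, fixed; lid surface 100 mm above the bench. Origin: on the bench under the lock on its lid. z up; +x is the way the bolt slides to lock. The chest runs from x = -115 to +265 mm, y = -164 to +164 mm. Seen along +x, the catch lies left of the x axis (y = +20 to +52 mm), the bolt's plate right of it (y = -20 to -52 mm), the guard between.
- guard (a point): Centre of the top of a fixed guard, a clear plastic strip on two steel posts between catch and bolt plate: chest x = -96 to +50, y = -13 to +15 mm, top 151 mm above the bench. The two fingertips go one on each side of it. Under it a rib of the catch blocks a tongue of the bolt until the catch is down. Axes as the chest's.
- keeper (a point): Middle of the keeper, the steel staple on the far lid leaf that the bolt's rod enters: chest x = 95, y = -36 mm, 111 mm above the bench. The rod (14 mm thick) and its staples lie below 123 mm above the bench, so a fingertip on the bolt's side, behind the plate, is free above that height. Axes as the chest's.
- catch_top (a point): Centre of the top face of the spring safety catch: a flat steel plate 120 mm long (chest x = -85 to +35), 32 mm wide (y = +20 to +52 mm), 4 mm thick. This point: chest x = -25, y = +36 mm, 140 mm above the bench when up; it sinks with the catch. Press anywhere along it; a fingertip may slide along it while pressing. Axes as the chest's.
- bolt_plate (a point): On the near (-x) face of the bolt's upright steel push plate, the face to push along chest +x; mid-width, 15 mm below the top edge. Plate: 32 mm wide (y), 14 mm thick (x), from 116 to 160 mm above the bench. At the start this point is at chest x = -27, y = -36 mm, 145 mm above the bench; it moves with the bolt. Axes as the chest's.
- catch (a joint): How far the catch is pressed, m: 0 up, 0.012 at its bottom stop. A spring pushes it up: about 3 N at the start, 10 N at the bottom. The bolt is free to slide once it is down more than about 0.009; with the bolt part-way the catch cannot rise past about 0.008.
- bolt (a joint): Bolt travel, m, along chest +x: 0 withdrawn (start), 0.040 fully home at its stop. It slides with about 3 N of friction and stays where it is left. The catch can spring fully up again only at 0.038 or more.
- stopper: Black rubber stopper, 36 mm across, 34 mm high, standing loose on the near lid leaf on the bolt's side; origin under its centre. Leave alone.
- jar: Amber glass jar, 50 mm across, 70 mm high, standing loose on the far lid leaf; origin under its centre. Leave alone.
- mortar: White porcelain mortar, 72 mm across, 50 mm high, standing loose on the far lid leaf; origin under its centre. Leave alone.
- wash: White plastic wash bottle, 64 mm across, 165 mm high with its spout, standing loose on the bench beside the chest; origin under its centre. Leave alone.

How it is judged:
By the outcome, as a careful person would: the job done as asked, in the order asked, and still so for the second after the job is handed in, with the robot touching nothing.
It also fails if it takes over 37 s, if anything falls off the work surface, if the arm or the gripper's body presses on something with over 40 N, if the wrist force passes 120 N, or if a joint passes its speed limit or range.

ROBOT

A 6-joint arm with a two-finger parallel gripper is mounted at the origin on the work surface. World frame = base frame: x ahead of the robot, y to its left, z up, the work surface at z = 0. Lengths are in mm, angles in rad, forces in N, time in s.
With the tool pointing down it reaches from about 275 to 1000 mm from the base axis. Payload 8.4 kg.
Tool frame: the origin (TCP) lies at the very end of the fingers, on their centre line; the grasp point (between the pads) lies 19 mm behind it; z points along the fingers, x is the direction in which the jaws open and shut, and the axes are right-handed (so a half turn about z gives the same grasp; the last joint's range is limited). The gripper opens to 85 mm and grips with 20 to 120 N. Pads are 22 mm wide; open, the fingers measure 114 mm over their backs; the gripper's body (76 mm by 85 mm) begins 54 mm behind the grasp point. The pads swing forward as they close: fully open they stand 13 mm farther back than shut.
Start: joints at [-1.219, 0.353, 1.633, -0, 1.155, -0.002], TCP at [216.539, -586.292, 231.281] pointing down, gripper open.
Joint ranges: [-2.63, 2.63], [-0.92, 2.1], [0.06, 2.66], [-1.3, 4.44], [0, 2.69], [-3.02, 3.02]. Speed limits (rad/s): [2.22, 2.22, 2.79, 3.14, 3.14, 3.14].

INTERFACE

Orientations are given as [roll, pitch, yaw] about the fixed x, y, z axes, in that order (R = Rz(yaw) Ry(pitch) Rx(roll)).
In Python, from rig import r gives the robot as it stands. The module is installed in compiled form; this text tells all that it offers.
- The arm moves only by the tool apply_moves, never from a script. Its argument "targets" is a list that holds one entry, the list of rows, each a list of 7 numbers: the gripper's target within -1 to 1 (fully open at 1, half-way at 0, shut at -1), then the shift along the tool's x, y, z in cm, then the turn, a rotation vector about the tool's x, y, z in degrees. A call has 1 to 8 rows; each row is the pose to reach, as a shift and turn from the pose measured when the call began, along the tool's axes at that moment; what a row does not reach only later rows make up. A row lasts 1/10 s, in which the tool goes at most 50 mm and 8.59 degrees, less where a joint would pass 70% of its speed; a pose out of reach is approached as far as the arm can. A call with a gripper value outside its range is refused whole. The fingers move at their own pace and stop on an object; "newtons" is the grip in N (left out, the last holds). Time passes only in rows, so rows that repeat a pose let the fingers close. It gives the time, the measured TCP pose, the force and the opening at its end, in the units of the state.
- r.sense(): the state, without advancing time (a new reading comes with each control period).
- r.grab_frame(name): name is "scene" or "side" or "wrist"; returns a dict with "pixels" (420x560x3 uint8, red, green, blue), "fov_y" (degrees; the focal length in pixels is half the picture's height over the tangent of half this angle, whatever the lens; pixels are square), "cx", "cy" (the principal point, pixels), "R" (3x3) and "t" (3): a world point X has camera coordinates R X + t; the wrist camera has in their place "mount" (4x4, takes a point from camera to tool coordinates, whose origin is the TCP and whose axes are the tool frame's). Camera axes: x right, y down, z forward; pixel columns grow to the right and rows downward; lengths in mm; the calibration is good to about 2 mm. The wrist camera is an equidistant fisheye: a pixel r from the principal point sees the ray r / f radians off the axis. A picture is of the moment at which its call begins: read the wrist's pose just before it. There is no depth.
- r.sign_off(): hands the job in, once; it reports no verdict.
The state is a dict: "clock": time; "qpos": joint angles; "qvel": joint speeds; "joint_efforts": joint torques, N m; "eef_pos": TCP position; "tcp_rot": TCP orientation; "contact_force": force on the tool from outside, world axes, zero at the start; "wrist_torque": the same for the moment, N m; "opening": opening from 0.0 (shut) to 1.0 (fully open).
Only numpy, scipy, OpenCV 4.12 (cv2) and the standard library are available. Lean on these libraries where they do the work, as an engineer would, in place of code of your own. Each camera call takes 0.05 s, during which the arm holds its last target. There are 200 camera calls.

## Working session

There is one attempt and no reset: what is moved stays moved. The work goes in short steps, Python scripts to look and compute and a tool call to move; the robot and the scene stay as the last step left them, time stands still between calls to the robot, and variables do not carry over. Pictures are saved under pics/ and viewed, about 8 in all and at most 12, crops included, and the job is handed in when it is done.

Besides the shell and the picture viewer there is one more tool, called as name(argument=value, ...), one argument or row to a line, values as JSON. apply_moves: Moves the arm, as the interface text tells. Its arguments: {"type":"object","properties":{"targets":{"type":"array"},"newtons":{"type":"number"}},"required":["targets"]}

```bash
mkdir -p pics; cat > h.py <<'E'
from rig import r
import numpy as np, cv2
def cap(n,fn):
    s=r.sense(); f=r.grab_frame(n); cv2.imwrite('pics/'+fn,f['pixels'][:,:,::-1]); 
    np.savez('pics/'+fn[:-4]+'.npz',eef=s['eef_pos'],rot=s['tcp_rot'],**f); return s,f
E
python3 - <<'E'
from h import *
for n in ('scene','side','wrist'):
    s,f=cap(n,n+'0.png'); print(n,f['fov_y'],f['cx'],f['cy'],f.get('R'),f.get('t'),f.get('mount'))
print(s)
a=cv2.imread('pics/scene0.png');b=cv2.imread('pics/side0.png')
cv2.imwrite('pics/both.png',np.vstack([a,b])[:, :])
E
```

```text
scene 45.506957883213644 276.86892580316226 216.5049099954256 [[-0.04212214  0.99910814  0.00293971]
 [ 0.54359623  0.02538638 -0.83896286]
 [-0.83828925 -0.03374089 -0.54418075]] [ -81.38436028 -246.34985128 1628.15078622] None
side 51.8305658118286 276.0815027688254 206.67542066200653 [[ 0.99397479 -0.10915103  0.01000815]
 [-0.05637333 -0.58738484 -0.80734199]
 [ 0.09400085  0.8019134  -0.58999893]] [-611.47894783  186.89333343  812.7935044 ] None
wrist 65.70646984690485 277.6712365885926 205.74873347738972 None None [[ 9.99999486e-01  6.82738154e-04  7.49652867e-04 -1.11440049e+00]
 [-8.59746948e-04  9.62880523e-01  2.69926581e-01 -6.74126848e+01]
 [-5.37536969e-04 -2.69927087e-01  9.62880615e-01 -1.43988956e+02]
 [ 0.00000000e+00  0.00000000e+00  0.00000000e+00  1.00000000e+00]]
{'clock': 0.1, 'qpos': array([-1.21940045e+00,  3.53618220e-01,  1.63402179e+00,  3.21772337e-06,
        1.15520419e+00, -2.39773643e-03]), 'qvel': array([-3.07385559e-04, -2.19306320e-03, -3.19778559e-03,  3.27570169e-04,
       -4.29211294e-04, -7.51281550e-05]), 'joint_efforts': array([ 2.47049120e-04, -6.06354690e+01, -3.42819107e+01,  6.94070150e-05,
        3.93959010e-03,  4.72186684e-05]), 'eef_pos': array([ 216.39842706, -585.90611675,  230.62843849]), 'tcp_rot': array([-3.14158671e+00,  1.25153697e-03, -1.21700401e+00]), 'contact_force': array([ 0.32756032, -0.86974218, -0.02366501]), 'wrist_torque': array([-0.01454442, -0.06303931, -0.05957503]), 'opening': 0.9999332975789583}
```

View pics/scene0.png

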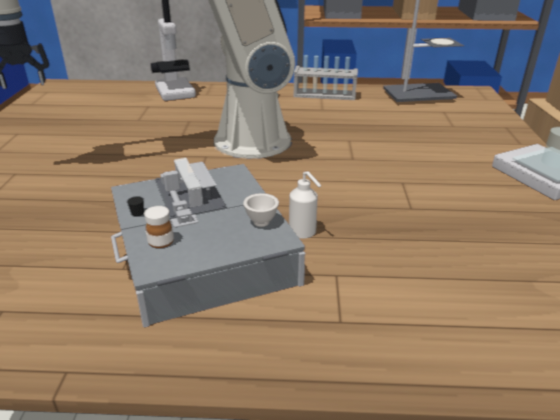

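View pics/side0.png

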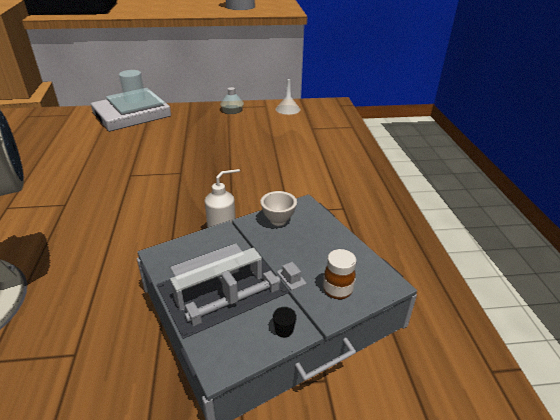

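View pics/wrist0.png

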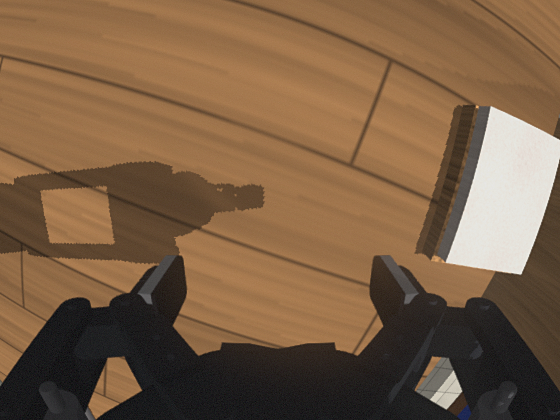

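The scene and side views show the chest ahead of the robot. In side, the lid corners are about (138,258), (313,198), (412,291) and (205,400), with the stopper at (284,322), the guard from (172,265) to (262,258), and the plate at (230,287). The wrist view shows only the bench and the fingers. Next I'll crop and cast rays.

```bash
cat >> h.py <<'E'
def L(fn): return dict(np.load('pics/'+fn+'.npz',allow_pickle=True))
def ray(d,u,v):
    f=d['pixels'].shape[0]/2/np.tan(np.radians(d['fov_y'])/2)
    x,y=(u-d['cx'])/f,(v-d['cy'])/f
    return -d['R'].T@d['t'], d['R'].T@np.array([x,y,1.])
def onz(d,u,v,z):
    c,k=ray(d,u,v); return c+k*(z-c[2])/k[2]
def tri(d1,p1,d2,p2):
    c1,k1=ray(d1,*p1); c2,k2=ray(d2,*p2); k1/=np.linalg.norm(k1);k2/=np.linalg.norm(k2)
    s=np.linalg.lstsq(np.c_[k1,-k2],c2-c1,rcond=None)[0]
    a,b=c1+s[0]*k1,c2+s[1]*k2; return (a+b)/2,np.linalg.norm(a-b)
E
python3 - <<'E'
from h import *
S=L('side0');C=L('scene0')
for p in [(138,258),(313,198),(412,291),(205,400)]: print('side',p,onz(S,*p,100).round())
for p in [(113,193),(250,168),(298,245),(130,270)]: print('scene',p,onz(C,*p,100).round())
a=cv2.imread('pics/side0.png')[225:345,135:335]; b=cv2.imread('pics/scene0.png')[140:260,105:305]
cv2.imwrite('pics/crop.png',np.vstack([cv2.resize(x,(500,300),interpolation=cv2.INTER_CUBIC) for x in (a,b)]))
E
```

```text
side (138, 258) [363. -11. 100.]
side (313, 198) [711. 145. 100.]
side (412, 291) [ 827. -138.  100.]
side (205, 400) [ 489. -295.  100.]
scene (113, 193) [ 521. -272.  100.]
scene (250, 168) [383.  30. 100.]
scene (298, 245) [703. 152. 100.]
scene (130, 270) [ 794. -153.  100.]
```

View pics/crop.png

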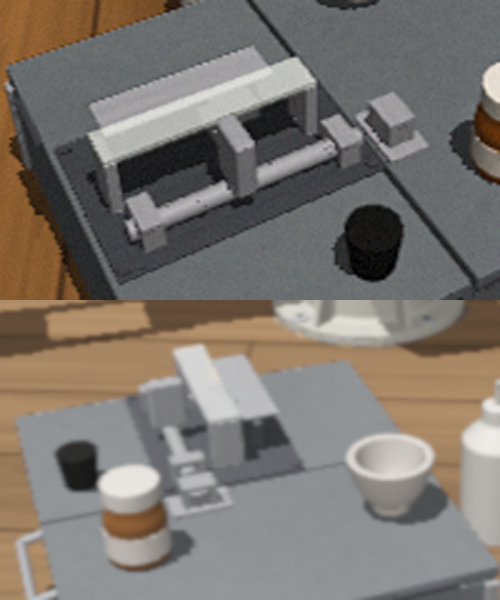

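The crop shows the guard's four top corners clearly in both views: side (88,138), (103,158), (317,78), (303,60) and scene (174,350), (206,346), (243,415), (210,421). The plate is beside it and the catch behind. I'll triangulate the guard corners and fit the chest pose to them.

```bash
cat > fit.py <<'E'
from h import *
from scipy.optimize import least_squares
S=L('side0');C=L('scene0')
sc=lambda x,y:(135+x/2.5,225+y/2.5); cc=lambda x,y:(105+x/2.5,140+(y-300)/2.5)
G=[(-96,15,151),(-96,-13,151),(50,-13,151),(50,15,151)]
gs=[sc(88,138),sc(103,158),sc(317,78),sc(303,60)]; gc=[cc(206,346),cc(174,350),cc(210,421),cc(243,415)]
P=[]
for g,a,b in zip(G,gs,gc):
    X,e=tri(S,a,C,b); P.append(X); print(g,X.round(1),round(e,1))
obs=[(S,g,a) for g,a in zip(G,gs)]+[(C,g,a) for g,a in zip(G,gc)]
obs+=[(S,(-115,164,100),(139,252)),(S,(265,164,100),(313,198)),(S,(265,-164,100),(412,291)),(C,(-115,-164,100),cc(18,418)),(C,(-115,164,100),cc(347,362))]
def proj(d,X):
    f=210/np.tan(np.radians(d['fov_y'])/2); p=d['R']@X+d['t']; return np.array([d['cx'],d['cy']])+f*p[:2]/p[2]
def res(q,full=False):
    c,s=np.cos(q[2]),np.sin(q[2]); R=np.array([[c,-s,0],[s,c,0],[0,0,1]])
    e=[proj(d,R@np.array(g,float)+[q[0],q[1],q[3]])-p for d,g,p in obs]
    return np.array(e) if full else np.ravel(e)
o=least_squares(res,[480,-80,.42,0],loss='soft_l1'); print(o.x.round(3)); print(res(o.x,True).round(1).tolist())
E
python3 fit.py
```

```text
(-96, 15, 151) [ 433.2 -115.1  145.5] 5.4
(-96, -13, 151) [ 446.4 -140.7  149.8] 0.3
(50, -13, 151) [580.5 -81.8 150.2] 1.9
(50, 15, 151) [571.2 -57.2 148.6] 8.2
[ 5.29221e+02 -9.03880e+01  4.05000e-01 -3.44700e+00]
[[0.2, -2.8], [0.1, 0.9], [-0.4, 1.1], [-2.5, -1.6], [-0.6, 0.5], [0.4, 0.8], [-0.6, 1.4], [-0.9, 1.5], [-0.6, -2.3], [-2.8, -3.9], [5.2, 0.4], [-0.4, -0.2], [1.2, -0.1]]
```

apply_moves(
  targets=[
    [[0.4,-4.4,-4.4,-1,0,0,0],[0.4,-8.8,-8.8,-2,0,0,-1],[0.4,-13.2,-13.2,-2,0,0,-2],[0.4,-17.6,-17.6,-2,0,0,-2.9],[0.4,-22,-22,-2,0,0,-2.9],[0.4,-26.4,-26.4,-2,0,0,-2.9],[0.4,-30.8,-30.8,-2,0,0,-2.9],[0.4,-35.1,-35.6,-2,0,0,-2.9]],
  ],
)

```text
clock: 0.95
eef_pos: [384.4, -222.6, 251.0]
tcp_rot: [-3.141, 0.001, -1.167]
contact_force: [0.8, -0.5, -0.5]
opening: 0.7
```

apply_moves(
  targets=[
    [[0.4,0,0,0,0,0,0],[0.4,0,0,0,0,0,0]],
  ],
)

```text
clock: 1.15
eef_pos: [384.8, -221.6, 251.0]
tcp_rot: [-3.141, 0.001, -1.163]
contact_force: [0.7, -0.6, -0.8]
opening: 0.7
```

```bash
python3 - <<'E'
from h import *
s,f=cap('wrist','w1.png'); print(s['clock'],s['eef_pos'],s['tcp_rot'],s['opening'],s['contact_force'])
S=L('side0'); print(onz(S,284,322,117))
E
```

```text
1.15 [ 384.77957278 -221.56410659  251.01070874] [-3.14149379e+00  6.30432023e-04 -1.16341232e+00] 0.7003851333843527 [ 0.67562004 -0.62841725 -0.84962074]
[ 604.62209912 -193.77212911  117.        ]
```

View pics/w1.png

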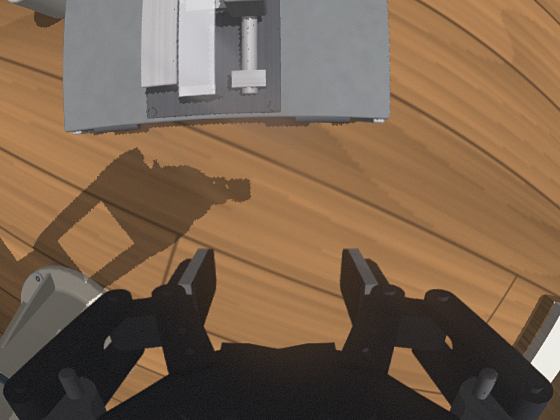

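The wrist view shows the chest's rear edge corners at (66,131) and (388,121), the guard near (197,50), and the catch to its left. The jaws are well aligned with it, so I'll go closer for a refined look.

apply_moves(
  targets=[
    [[0.4,-2.5,-3,0,0,0,0],[0.4,-5,-6,0,0,0,0],[0.4,-6.4,-9.5,0,0,0,0],[0.4,-6.4,-9.5,0,0,0,0],[0.4,-6.4,-9.5,0,0,0,0]],
  ],
)

```text
clock: 1.7
eef_pos: [446.3, -127.3, 250.7]
tcp_rot: [3.141, 0.001, -1.165]
contact_force: [0.2, -0.3, -0.4]
opening: 0.698
```

```bash
python3 - <<'E'
from h import *
s,f=cap('wrist','w2.png'); print(s['clock'],s['eef_pos'],s['tcp_rot'],s['opening'],s['contact_force'])
E
```

```text
1.7 [ 446.27908212 -127.32562014  250.69572964] [ 3.14058558e+00  5.82980647e-04 -1.16548251e+00] 0.6980628663457056 [ 0.20634511 -0.28802236 -0.41416417]
```

View pics/w2.png

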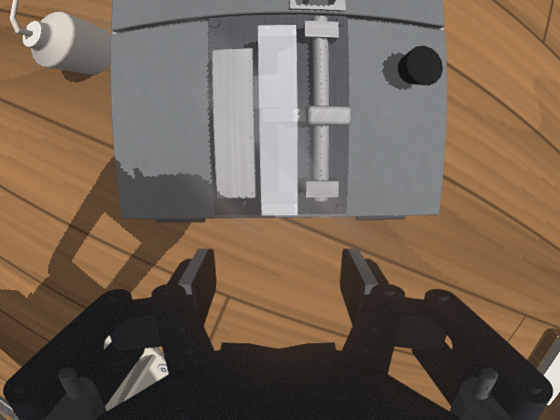

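The wrist view shows catch corners (213,50), (252,48), (255,197), (217,197), guard corners (258,26), (296,26), (299,213), (261,214), the near top edge of the plate (308,123)–(350,123), rear lid corners (121,217), (440,213), and the stopper at (421,66), well clear.

```bash
cat > wf.py <<'E'
from h import *
from scipy.spatial.transform import Rotation as Ro
def wray(d,u,v):
    f=210/np.tan(np.radians(d['fov_y'])/2); a=np.array([u-d['cx'],v-d['cy']]); r_=np.hypot(*a); t=r_/f
    k=np.r_[np.sin(t)*a/r_,np.cos(t)]; R=Ro.from_euler('xyz',d['rot']).as_matrix(); M=d['mount']
    return d['eef']+R@M[:3,3], R@M[:3,:3]@k
def woz(d,u,v,z):
    c,k=wray(d,u,v); return c+k*(z-c[2])/k[2]
E
python3 - <<'E'
from wf import *
W=L('w2');W1=L('w1')
pts=[('lid',(121,217),(-115,164,100)),('lid',(440,213),(-115,-164,100)),
('g',(258,26),(50,15,151)),('g',(296,26),(50,-13,151)),('g',(299,213),(-96,-13,151)),('g',(261,214),(-96,15,151)),
('c',(213,50),(35,52,140)),('c',(252,48),(35,20,140)),('c',(255,197),(-85,20,140)),('c',(217,197),(-85,52,140)),
('p',(308,123),(-27,-20,160)),('p',(350,123),(-27,-52,160))]
A=[];B=[]
for n,p,m in pts: A.append(woz(W,*p,m[2]));B.append(m)
A=np.array(A);B=np.array(B,float)
# rigid 2D
a=A[:,:2];b=B[:,:2];am,bm=a.mean(0),b.mean(0);H=(b-bm).T@(a-am)
y=np.arctan2(H[0,1]-H[1,0],H[0,0]+H[1,1]);c,s=np.cos(y),np.sin(y);R=np.array([[c,-s],[s,c]]);t=am-R@bm
print('yaw',y,'t',t)
for (n,p,m),q in zip(pts,(a-t)@R): print(n,m,q.round(1))
print('tcp in chest',(W['eef'][:2]-t)@R)
def tri2(r1,r2):
    (c1,k1),(c2,k2)=r1,r2; q=np.linalg.lstsq(np.c_[k1,-k2],c2-c1,rcond=None)[0]; return ((c1+q[0]*k1+c2+q[1]*k2)/2).round(1),np.linalg.norm(c1+q[0]*k1-c2-q[1]*k2).round(1)
print('guard near',tri2(wray(W1,214,95),wray(W,299,213)),'catch near',tri2(wray(W1,142,84),wray(W,217,197)))
print('catch near-left vs side', tri2(wray(W,217,197),ray(L('side0'),135+90/2.5,225+103/2.5)))
print('plate top near-right vs side', tri2(wray(W,350,123),ray(L('side0'),135+235/2.5,225+145/2.5)),tri2(wray(W,308,123),ray(L('side0'),135+217/2.5,225+122/2.5)))
E
```

```text
yaw 0.4214253877404078 t [527.85573315 -92.35993626]
lid (-115, 164, 100) [-113.6  164.7]
lid (-115, -164, 100) [-114.4 -165.2]
g (50, 15, 151) [48.9 15. ]
g (50, -13, 151) [ 48.4 -13.2]
g (-96, -13, 151) [-95.8 -14.1]
g (-96, 15, 151) [-96.2  15.7]
c (35, 52, 140) [34.1 51. ]
c (35, 20, 140) [33.9 20.4]
c (-85, 20, 140) [-85.1  20.8]
c (-85, 52, 140) [-84.6  52. ]
p (-27, -20, 160) [-25.9 -20.2]
p (-27, -52, 160) [-25.6 -50.9]
tcp in chest [-88.74236511   1.46344667]
guard near (array([ 444.7, -143.9,  150.2]), np.float64(2.9)) catch near (array([430.9, -80.2, 142.5]), np.float64(1.7))
catch near-left vs side (array([430.6, -79.6, 139. ]), np.float64(2.8))
plate top near-right vs side (array([ 525.7, -149. ,  161.4]), np.float64(1.0)) (array([ 513.9, -121.8,  154.7]), np.float64(2.8))
```

The rigid fit has residuals of at most 1.6 mm. Heights triangulated from two views also agree: guard 150, catch 139–142, plate top about 155–161. So chest origin is (527.9, −92.4), yaw 0.421. Moving to just behind the plate (chest x −43) and descending.

apply_moves(
  targets=[
    [[0.4,0.04,-2.3,0,0,0,-0.9],[0.4,0.08,-4.6,0,0,0,-0.9],[0.4,0.08,-4.6,1,0,0,-0.9],[0.4,0.08,-4.6,4,0,0,-0.9],[0.4,0.08,-4.6,7,0,0,-0.9],[0.4,0.08,-4.6,8.5,0,0,-0.9],[0.4,0.08,-4.6,8.5,0,0,-0.9],[0.4,0.08,-4.6,8.5,0,0,-0.9]],
  ],
)

```text
clock: 2.55
eef_pos: [487.5, -111.3, 165.7]
tcp_rot: [3.14, 0.001, -1.152]
contact_force: [-0.3, -0.2, 0.1]
opening: 0.702
```

```bash
cat > st.py <<'E'
from wf import *
t=np.array([527.86,-92.36]);c,s=np.cos(.4214),np.sin(.4214);R=np.array([[c,-s],[s,c]])
q=r.sense(); print(q['clock'],'chest xy',((q['eef_pos'][:2]-t)@R).round(1),'z',q['eef_pos'][2].round(1),q['tcp_rot'].round(4),'op',q['opening'].round(3),'F chest',(q['contact_force'][:2]@R).round(1),q['contact_force'][2].round(1),'T',q['wrist_torque'].round(2))
E
python3 st.py; python3 -c "
from h import *
cap('wrist','w3.png'); _,f=cap('side','s3.png')
a=cv2.imread('pics/w3.png')[60:340,140:420];b=cv2.imread('pics/s3.png')[190:370,120:330]
cv2.imwrite('pics/c3.png',np.hstack([cv2.resize(a,(400,400)),cv2.resize(b,(400,400))]))"
```

```text
Traceback (most recent call last):
  File "st.py", line 3, in <module>
    q=r.sense(); print(q['clock'],'chest xy',((q['eef_pos'][:2]-t)@R).round(1),'z',q['eef_pos'][2].round(1),q['tcp_rot'].round(4),'op',q['opening'].round(3),'F chest',(q['contact_force'][:2]@R).round(1),q['contact_force'][2].round(1),'T',q['wrist_torque'].round(2))
                                                                                                                                       ^^^^^^^^^^^^^^^^^^
AttributeError: 'float' object has no attribute 'round'
```

View pics/c3.png

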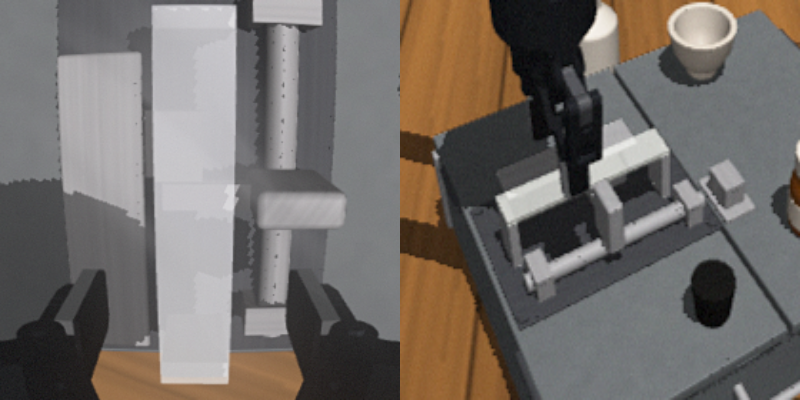

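The fingers straddle the guard: the left one is over the catch and the right one is behind the plate with a small gap. Descending to feel for the catch.

apply_moves(
  targets=[
    [[0.4,0,0,1,0,0,0],[0.4,0,0,2,0,0,0],[0.4,0,0,2.5,0,0,0],[0.4,0,0,2.5,0,0,0]],
  ],
)

```text
clock: 3.05
eef_pos: [487.9, -110.8, 140.6]
tcp_rot: [3.14, 0.001, -1.151]
contact_force: [0.3, 0.2, 0.1]
opening: 0.697
```

apply_moves(
  targets=[
    [[0.4,0,0,0.3,0,0,0],[0.4,0,0,0.6,0,0,0],[0.4,0,0,0.6,0,0,0]],
  ],
)

```text
clock: 3.35
eef_pos: [487.9, -110.7, 134.5]
tcp_rot: [3.14, 0.001, -1.151]
contact_force: [-0.1, -0.1, 3.1]
opening: 0.698
```

apply_moves(
  targets=[
    [[0.4,0,0,0.2,0,0,0],[0.4,0,0,0.4,0,0,0],[0.4,0,0,0.4,0,0,0]],
  ],
)

```text
clock: 3.65
eef_pos: [487.9, -110.7, 130.5]
tcp_rot: [3.14, 0.001, -1.151]
contact_force: [-1.7, 0.3, 6.4]
opening: 0.695
```

apply_moves(
  targets=[
    [[0.4,0,0,0.3,0,0,0],[0.4,0,0,0.6,0,0,0],[0.4,0,0,0.6,0,0,0]],
  ],
)

```text
clock: 3.95
eef_pos: [487.9, -110.7, 124.7]
tcp_rot: [3.14, 0.001, -1.151]
contact_force: [-3.4, 1.1, 10.3]
opening: 0.701
```

apply_moves(
  targets=[
    [[0.4,0,0,0.1,0,0,0],[0.4,0,0,0.2,0,0,0],[0.4,0,0,0.2,0,0,0]],
  ],
)

```text
clock: 4.25
eef_pos: [488.0, -110.7, 123.2]
tcp_rot: [3.14, 0.001, -1.151]
contact_force: [-2.9, -0.7, 10.3]
opening: 0.702
```

```bash
sed -i "s/q\['opening'\].round(3)/round(q['opening'],3)/" st.py; python3 st.py; python3 -c "
from h import *
cap('wrist','w4.png'); _,f=cap('side','s4.png')
a=cv2.imread('pics/w4.png')[60:340,140:420];b=cv2.imread('pics/s4.png')[210:330,150:280]
cv2.imwrite('pics/c4.png',np.hstack([cv2.resize(a,(400,400)),cv2.resize(b,(400,400))]))"
```

```text
4.25 chest xy [-43.9  -0.4] z 123.2 [ 3.1402e+00  9.0000e-04 -1.1512e+00] op 0.702 F chest [-2.9  0.6] 10.3 T [0.33 0.64 0.08]
```

View pics/c4.png

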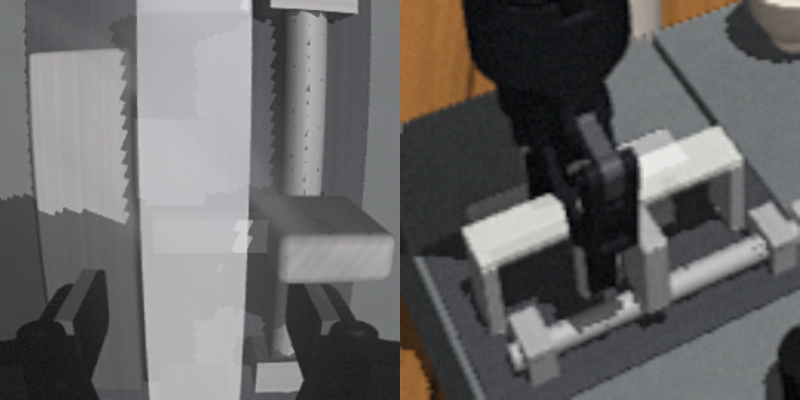

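The left finger is pressing the catch and the right finger is just behind the plate, above the rod. The force matches a spring load on the catch alone. Pressing slightly more to confirm the bottom stop.

apply_moves(
  targets=[
    [[0.4,0,0,0.1,0,0,0],[0.4,0,0,0.2,0,0,0],[0.4,0,0,0.2,0,0,0]],
  ],
)

```text
clock: 4.65
eef_pos: [488.0, -110.7, 122.7]
tcp_rot: [3.14, 0.001, -1.151]
contact_force: [-6.6, 2.1, 22.2]
opening: 0.696
```

The stop is reached: force rises to 22 N with no more travel. Now pushing the bolt while holding the catch down.

apply_moves(
  targets=[
    [[0.4,0,-0.4,0.1,0,0,0],[0.4,0,-0.8,0.1,0,0,0],[0.4,0,-1.3,0.1,0,0,0],[0.4,0,-1.8,0.1,0,0,0],[0.4,0,-2.3,0.1,0,0,0],[0.4,0,-2.8,0.1,0,0,0],[0.4,0,-3.3,0.1,0,0,0],[0.4,0,-3.8,0.1,0,0,0]],
  ],
)

```text
clock: 5.45
eef_pos: [519.6, -96.3, 122.6]
tcp_rot: [3.134, 0.002, -1.15]
contact_force: [-17.0, -8.5, 27.1]
opening: 0.7
```

```bash
python3 st.py
```

```text
5.45 chest xy [-9.1 -0.3] z 122.6 [ 3.1339e+00  2.0000e-03 -1.1497e+00] op 0.7 F chest [-19.   -0.8] 27.1 T [-0.67  3.44  0.49]
```

apply_moves(
  targets=[
    [[0.4,0,-0.5,0.05,0,0,0],[0.4,0,-0.9,0.05,0,0,0],[0.4,0,-1.2,0.05,0,0,0],[0.4,0,-1.4,0.05,0,0,0],[0.4,0,-1.4,0.05,0,0,0]],
  ],
)

```text
clock: 5.95
eef_pos: [529.7, -91.8, 122.7]
tcp_rot: [3.128, 0.003, -1.149]
contact_force: [-14.5, -9.2, 21.9]
opening: 0.698
```

```bash
python3 st.py
```

```text
5.95 chest xy [ 1.9 -0.2] z 122.7 [ 3.1281e+00  2.7000e-03 -1.1489e+00] op 0.698 F chest [-17.   -2.5] 21.9 T [-0.76  2.51  0.13]
```

apply_moves(
  targets=[
    [[0.4,0,-0.3,0.05,0,0,0],[0.4,0,-0.5,0.05,0,0,0],[0.4,0,-0.5,0.05,0,0,0]],
  ],
)

```text
clock: 6.25
eef_pos: [529.6, -91.8, 122.7]
tcp_rot: [3.119, 0.004, -1.148]
contact_force: [-23.5, -14.7, 27.2]
opening: 0.702
```

```bash
python3 st.py
```

```text
6.25 chest xy [ 1.9 -0.2] z 122.7 [ 3.1186  0.0038 -1.1483] op 0.702 F chest [-27.4  -3.8] 27.2 T [-1.93  3.46 -0.32]
```

Hard stop at TCP chest x = 1.9 (expected 2 for fully home), and it holds with rising force. Backing off the plate slightly, then lifting straight up.

apply_moves(
  targets=[
    [[0.4,0,0.3,0,0,0,0],[0.4,0,0.6,-0.1,0,0,0],[0.4,0,0.6,-0.6,0,0,0],[0.4,0,0.6,-1.2,0,0,0],[0.4,0,0.6,-2,0,0,0],[0.4,0,0.6,-4,0,0,0],[0.4,0,0.6,-6,0,0,0],[0.4,0,0.6,-8,0,0,0]],
  ],
)

```text
clock: 7.05
eef_pos: [525.3, -93.7, 203.3]
tcp_rot: [3.117, 0.004, -1.148]
contact_force: [0.4, -0.4, -0.1]
opening: 0.697
```

apply_moves(
  targets=[
    [[0.4,0,2,-2,-1,0,0],[0.4,0,5,-4,-1.3,0,0],[0.4,0,8,-5,-1.3,0,0],[0.4,0,9,-5,-1.3,0,0],[0.4,0,9,-5,-1.3,0,0],[0.4,0,9,-5,-1.3,0,0]],
  ],
)

```text
clock: 7.65
eef_pos: [444.8, -130.1, 255.0]
tcp_rot: [3.095, 0.005, -1.149]
contact_force: [0.2, 0.2, 0.4]
opening: 0.702
```

```bash
python3 st.py; python3 -c "
from h import *
cap('wrist','w5.png'); _,f=cap('side','s5.png')
a=cv2.imread('pics/w5.png')[0:280,100:460];b=cv2.imread('pics/s5.png')[190:400,110:380]
cv2.imwrite('pics/c5.png',np.vstack([cv2.resize(a,(386,300)),cv2.resize(b,(386,300))]))"
```

```text
7.65 chest xy [-91.2  -0.5] z 255.0 [ 3.0947  0.0048 -1.1487] op 0.702 F chest [0.3 0.2] 0.4 T [ 0.01 -0.08  0.03]
```

View pics/w5.png

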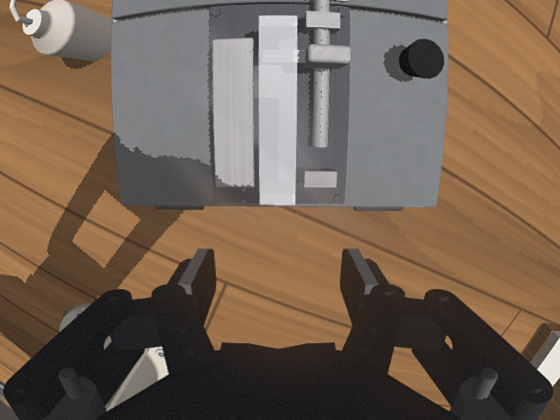

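View pics/c5.png

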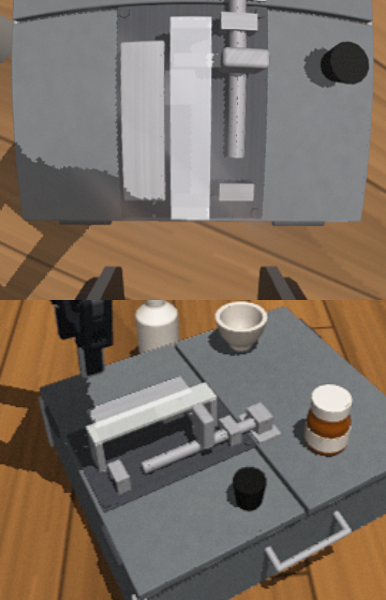

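The rod now runs into the keeper, the plate's near top edge is at about (329,62) in the wrist view, and the catch's far edge is visible above the guard again. I'll measure the plate's position and compare the catch with the start picture.

```bash
python3 - <<'E'
from wf import *
W=L('w5');t=np.array([527.86,-92.36]);c,s=np.cos(.4214),np.sin(.4214);R=np.array([[c,-s],[s,c]])
for n,p,z in [('plate',(308,62),160),('plate',(351,62),160),('guard',(259,205),151),('guard',(297,205),151),('guard',(259,15),151),('catch near',(217,187),140),('catch near z128',(217,187),128),('catch far',(213,40),140)]: print(n,((woz(W,*p,z)[:2]-t)@R).round(1))
a,b,m=[cv2.cvtColor(L(k)['pixels'],cv2.COLOR_RGB2GRAY).astype(float) for k in ('side0','s5','s4')]
# catch's visible far strip (side view) at start / released / pressed
print('catch diff: released',abs(a-b)[244:268,172:238].mean(),'pressed',abs(a-m)[244:268,210:238].mean(), 'released same window',abs(a-b)[244:268,210:238].mean())
for col in (215,225,232): print(col,*[np.argmax(np.diff(x[238:262,col]))+238 for x in (a,m,b)])
E
```

```text
plate [ 12.1 -20.4]
plate [ 13.5 -51.5]
guard [-97.7  15.8]
guard [-97.6 -14.4]
guard [49.8 15. ]
catch near [-85.8  51. ]
catch near z128 [-89.   53.4]
catch far [33.6 51.5]
catch diff: released 15.794191919191919 pressed 68.94642857142857 released same window 15.956845238095237
215 250 247 250
225 246 251 246
232 244 249 244
```

The catch edge is back on its starting rows exactly (250, 246, 244), which is only possible with the bolt at 38 mm or more. Nothing else moved and nothing is touching, so I'm handing in.

```bash
python3 -c "
from rig import r
print(r.sign_off())"
```

```text
the job is handed in; nothing more can be done
None
```

The chest is locked and the job is handed in at about 7.7 s on the robot's clock. I straddled the guard, pressed the catch down to its bottom stop, held it there while pushing the bolt, then backed off 6 mm, lifted and moved clear.

**Last checks**
- **Bolt:** it stopped hard with the tool at chest x = 1.9 mm, against 2 mm expected, and the force rose with no further travel. The wrist picture puts the plate face at about x = 12.8 mm, against 13 mm expected. Compared with the plate's measured start, that is about 38.6 mm of travel; the shortfall from 40 mm is within the camera error of about 2 mm.
- **Catch:** in the side picture, its edge is on exactly the same pixel rows as at the start. That means it is fully up, which needs the bolt at 38 mm or more.
- **Surroundings:** the stopper, jar, mortar and wash bottle look undisturbed by eye; I did not measure their positions again. The contact force after moving clear was about 0.

**Not as expected:** under load the tool tilted about 1.3°, which had no visible effect. While still high over the chest, before the final look, I turned the wrong way to correct the tilt and it grew to about 2.7°.

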